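Offer a cross rail up to its halving joint

TASK

I am about to knock a halving joint together: swing the red-gripped hold-down of the assembly cradle over the lower rail and right down into its forked catch, so that the rail cannot lift. Then pick up the pale notched cross rail, carry it clear over the plane and offer it up to its housing in the lower rail: level, square across, its notch straight over the housing, its underside hovering about a centimetre above the lower rail and never touching it. Finish while still holding it there, so that I can sight the shoulders before it is driven home, and leave the other things on the bench where they are.

Things in the scene. Friction and masses are not known exactly. Their poses are not given: they have to be found in the camera images.
- hold_down (a joint): angle (rad) of the cradle's hold-down: 0 = closed, arm level in its forked catch; grows as the arm rises, 1.6 = upright. The hinge is stiff: the arm stays where it is left and takes about 1 to 2 N at the grip to move. It ends at a solid stop at 0
- hold_down_hinge (a point): point on the hinge line of the hold-down, 76 mm above the bench, at the far side of the cradle. Axes of the cradle: x away from the robot across the cradle, y to the left along its channel and along the hinge line, z up. Closed, the arm points along -x of this frame
- hold_down_grip (a point): centre of the red grip at the end of the hold-down arm, 160 mm from the hinge line; the grip is round, 22 mm thick, from 134 to 189 mm from the hinge. The arm between is a flat steel bar 18 mm wide and 7 mm thick; the fork of the catch takes it 112 to 128 mm from the hinge, its two cheeks reaching 30 mm above the closed arm's middle line. Axes fixed to the arm: x from grip towards hinge, z out of the arm's upper face
- cross_mid (a point): centre (half-way up) of the loose pale cross rail, 180 mm long (its x axis), 24 mm wide (y), 44 mm high (z), 0.11 kg, lying on the bench with its notch down. The notch, 52 mm long and 22 mm deep, is in the middle of the underside, so above it stands the upper 22 mm; take it there across the 24 mm width. Either way round is right
- housing (a point): centre of the mouth of the housing, on the level of the lower rail's top face (62 mm above the bench). The lower rail, pale, 50 x 300 x 44 mm, 0.36 kg, lies loose in the channel of the cradle. x axis: across the lower rail, the way the cross rail is to lie; y along the lower rail; z up. The housing is 26 mm wide (y), 22 mm deep and open at both sides of the rail; the hold-down crosses the rail 85 to 125 mm to +y of it
- lower_rail: the lower rail itself; origin at the centre of its underside, y along it
- cross_rail: the cross rail itself; origin at the centre of its underside (22 mm below cross_mid)
- cradle: plywood assembly cradle fixed to the bench, bed 160 x 240 x 18 mm, fences 38 mm high above the bench; origin at the centre of its underside, axes as of hold_down_hinge
- knob_plane: wooden plane with two dark turned knobs, 83 x 184 x 126 mm tall, standing on its sole between the cross rail and the cradle: the obstacle to carry over; origin at the centre of its underside
- packing_block: plain dark wooden block 66 x 123 x 45 mm, lying on the bench near the cross rail; origin at the centre of its underside
- bit_box: closed wooden box 123 x 180 x 62 mm at the left of the bench; origin at the centre of its underside
- mallet: beech mallet 116 x 276 x 66 mm lying at the left of the bench; origin at the centre of its underside
- spirit_level: wooden spirit level 27 x 257 x 49 mm standing on edge behind the cradle; origin at the centre of its underside
- marking_gauge: twin-beam marking gauge 28 x 62 x 120 mm tall, standing beyond the plane on a sheet of card; origin at the centre of its underside

How it is judged:
On the way, in this order (a step that is already met when the one before it is completed fails the run):
1. the hold-down is down in its catch (value of joint hold_down below 0.05 rad), for 0.2 s.
2. the cross rail is lifted off the bench in the gripper (contact force between the fingers and cross_rail above 1 N and height (world z) of cross_mid above 0.06 m), for 0.2 s.
At the end, for the whole second after the job is handed in: hold-down closed (< 0.05 rad), lower rail still in the cradle; cross rail still and held by the gripper alone, underside 3 to 22 mm above the lower rail, centre within 6 mm of the housing's both ways, within 0.08 rad of square and 0.1 rad of level, touching neither rail nor cradle (value of joint hold_down below 0.05 rad and x of cross_mid in the frame of housing between -0.006 and 0.006 m and y of cross_mid in the frame of housing between -0.006 and 0.006 m and z of cross_mid in the frame of housing between 0.025 and 0.044 m and angle between the x axis of cross_mid and the x axis of housing, either way round below 0.08 rad and angle between cross_mid's own z axis and vertical below 0.1 rad and angle between lower_rail's own z axis and vertical below 0.05 rad and distance of lower_rail from where it was at the start of the episode below 0.015 m and contact force between the fingers and cross_rail above 1 N and contact force between cross_rail and lower_rail below 0.1 N and contact force between cross_rail and cradle below 0.1 N and linear speed of cross_rail below 0.02 m/s); the arm keeps its last pose, push and grip.
It fails at once if the cross rail touches the lower rail (contact force between cross_rail and lower_rail above 0.5 N).
It fails at once if the lower rail is shifted in the cradle by more than 15 mm (distance of lower_rail from where it was at the start of the episode above 0.015 m).
It fails at once if another thing on the bench is shifted by more than 15 mm (distance of any of knob_plane, packing_block, bit_box, mallet, spirit_level, marking_gauge from where it was at the start of the episode above 0.015 m).
It also fails if it takes over 64 s, if anything falls off the work surface, if the arm or the gripper's body presses on something with over 40 N, if the wrist force passes 120 N, or if a joint passes its speed limit or range.

ROBOT

A 6-joint arm with a two-finger parallel gripper is mounted at the origin on a cart in front of the work surface, level with it; the furniture and walls round the work are solid. World frame = base frame: x ahead of the robot, y to its left, z up, the work surface at z = 0. Lengths are in m, angles in rad, forces in N, time in s.
With the tool pointing down it reaches from about 0.35 to 0.8 m from the base axis. Payload 7.3 kg.
Tool frame: the origin (TCP) lies between the finger pads; the fingertips stand finger_overhang ahead of it and the grasp point (between the pads) lies 6 mm ahead of it (finger_overhang is the distance from the TCP to the fingertips, in m); z points along the fingers, y is the line along which they close (so a half turn about z gives the same grasp; the last joint's range is limited). The gripper opens to 85 mm and grips with 20 to 120 N. Pads are 22 mm wide; open, the fingers measure 114 mm over their backs; the gripper's body (76 mm by 85 mm) begins 54 mm behind the grasp point. The pads swing forward as they close: fully open they stand 13 mm farther back than shut.
Start: joints at [1.062, 0.342, 1.524, -0, 1.275, -0.146], TCP at [0.186, 0.491, 0.256] pointing down, gripper open.
Joint ranges: [-2.53, 2.53], [-0.77, 2.02], [0.04, 2.7], [-1, 4.14], [0.28, 2.66], [-3.11, 3.11]. Speed limits (rad/s): [2.57, 2.57, 3.14, 3.14, 3.14, 3.14].

INTERFACE

Orientations are given as a unit quaternion [w, x, y, z].
In Python, from rig import observe, get_image, calibration, close_job, boxes_of, finger_overhang gives the robot as it stands.
- The arm moves only by the tool jog_arm, never from a script. Its argument "rows" is a list of rows, each a list of 7 numbers: the shift along the tool's x, y, z in m, then the turn, a rotation vector about the tool's x, y, z in degrees, then the opening, from -1 (shut) to 1 (fully open). A call has 1 to 10 rows; each row shifts and turns the commanded pose from where the row before left it, along the tool's axes as they then stand; what a row does not reach is not made up. A row lasts 1/10 s, in which the tool goes at most 50 mm and 8.59 degrees, less where a joint would pass 70% of its speed; a pose out of reach is approached as far as the arm can. A call with a gripper value outside its range is refused whole. The fingers move at their own pace and stop on an object; the grip force is fixed at half the most. Time passes only in rows, so rows that do not move let the fingers close. It gives the time, the measured TCP pose, the force, the opening and the grip force at its end, in the units of the state.
- observe(): the state, without advancing time (a new reading comes with each control period).
- get_image(name): name is "scene" or "top"; returns the picture (384x512x3 uint8, red, green, blue); there is no depth.
- calibration(name): a dict with "vfov" (degrees; the focal length in pixels is half the picture's height over the tangent of half this angle, whatever the lens; pixels are square), "cx", "cy" (the principal point, pixels), "k1" (the pictures are not rectified: a ray, as slopes to the right and down, at radius r is drawn at 1 + k1 r^2 times it, then the intrinsics apply), "xyz" and "rotation" of the camera in the world. Camera axes: x right, y down, z forward; pixel columns grow to the right and rows downward; lengths in m; the calibration is good to about 2 mm. A picture is of the moment at which its call begins. calibration takes no time and is no camera call.
- close_job(): hands the job in; it is judged then, once.
Trained networks look in the newest picture that a camera, given by its name, has taken for a name from the list of things; names that differ only in an ending like _2 or _b are one class to them, and where a whole thing is asked for, a point or a joint stands for the part that bears it (a point fixed in the world has none). Each returns a list of dicts, best first, with "confidence" (0 to 1); they miss things now and then, are a little off and sometimes report something else, mostly with a low value. They report only what shows in the picture. A call takes as long as a camera call.
- boxes_of(camera, target): "centre" ([x, y, z] in m, in world coordinates, good to about 4 mm: the middle of the surface that is visible of it).
The state is a dict: "time_s": time; "joint_pos": joint angles; "joint_velocities": joint speeds; "effort": joint torques, N m; "ee_pos": TCP position; "ee_rot": TCP orientation; "force": force on the tool from outside, world axes, zero at the start; "torque": the same for the moment, N m; "gripper_width": finger opening in m; "finger_force": force on a finger pad.
Only numpy, scipy, OpenCV 4.12 (cv2) and the standard library are available. Lean on these libraries where they do the work, as an engineer would, in place of code of your own. Each camera call takes 0.05 s, during which the arm holds its last target. There are 200 camera calls.

## Working session

There is one attempt and no reset: what is moved stays moved. The work goes in short steps, Python scripts to look and compute and a tool call to move; the robot and the scene stay as the last step left them, time stands still between calls to the robot, and variables do not carry over. Pictures are saved under pics/ and viewed, at most 10 in all, crops included, and the job is handed in when it is done.

Besides the shell and the picture viewer there is one more tool, called after "Request:" as name([rows], argument=value, ...), one row to a line, values as JSON. jog_arm: Moves the arm, as the interface text tells. Its arguments: {"type":"object","properties":{"rows":{"type":"array"}},"required":["rows"]}

```bash
ls; mkdir -p pics; python3 - <<'E'
from rig import *
import cv2
print(observe(), finger_overhang if not callable(finger_overhang) else finger_overhang())
for c in("scene","top"):
    im=get_image(c); cv2.imwrite(f"pics/{c}0.png",cv2.cvtColor(im,cv2.COLOR_RGB2BGR)); print(calibration(c))
    for n in("hold_down_grip","hold_down_hinge","cross_mid","cross_rail","housing","lower_rail","cradle","knob_plane","packing_block","bit_box","mallet","spirit_level","marking_gauge"):
        try: print(c,n,[([round(float(v),3) for v in d["centre"]],round(float(d["confidence"]),2)) for d in boxes_of(c,n)[:2]])
        except Exception as e: print(n,e)
E
```

```text
pics
{'time_s': 0.0, 'joint_pos': array([ 1.06200951e+00,  3.42786011e-01,  1.52500579e+00,  1.80289817e-05,
        1.27539767e+00, -1.45979106e-01]), 'joint_velocities': array([ 0.00270761,  0.00011943,  0.00019121, -0.00142518,  0.00050659,
       -0.00170236]), 'effort': array([-7.16863960e-04, -4.33688807e+01, -2.46007794e+01, -2.08756196e-04,
        7.96567881e-03,  1.75813433e-06]), 'ee_pos': array([0.18611256, 0.49052541, 0.255597  ]), 'ee_rot': array([-2.64905865e-04,  1.80413099e-01,  9.83590604e-01, -7.53232454e-04]), 'force': array([ 0.61534265,  0.96532834, -0.65661812]), 'torque': array([0.02540951, 0.00765699, 0.02132857]), 'finger_force': 0.0, 'gripper_width': 0.08500030661244841} 0.025
{'vfov': 43.44832412910531, 'cx': 255.38908561403983, 'cy': 194.57355667231533, 'k1': -0.07939135484458949, 'xyz': array([-0.48929895, -0.46642323,  1.15036124]), 'rotation': array([-0.36114683,  0.79188607, -0.44745273,  0.20561003])}
scene hold_down_grip [([0.576, 0.287, 0.176], 0.58)]
scene hold_down_hinge [([0.505, 0.233, 0.025], 0.82), ([0.451, -0.206, 0.044], 0.36)]
scene cross_
[... 859 characters left out ...]
own_grip [([0.615, -0.027, 0.054], 0.36)]
top hold_down_hinge [([0.514, 0.219, 0.017], 0.93)]
top cross_mid [([0.454, -0.209, 0.053], 0.62)]
top cross_rail [([0.456, -0.21, 0.046], 0.73)]
top housing [([0.543, 0.202, 0.061], 0.87)]
top lower_rail [([0.542, 0.205, 0.063], 0.71)]
top cradle [([0.515, 0.222, 0.018], 0.68), ([0.544, 0.202, 0.062], 0.38)]
top knob_plane [([0.455, -0.056, 0.05], 0.73), ([0.545, 0.203, 0.061], 0.23)]
top packing_block [([0.577, -0.193, 0.044], 0.59)]
top bit_box [([0.646, 0.414, 0.044], 0.59)]
top mallet [([0.573, 0.288, 0.173], 0.42)]
top spirit_level [([0.673, 0.211, 0.048], 0.81), ([0.611, -0.026, 0.055], 0.35)]
top marking_gauge [([0.613, -0.025, 0.052], 0.51)]
```

```bash
python3 - <<'E'
import cv2
for c in("scene","top"):
    im=cv2.imread(f"pics/{c}0.png"); cv2.imwrite(f"pics/{c}0b.png",cv2.resize(im,(796,597),interpolation=cv2.INTER_CUBIC))
E
```

```text
(no output)
```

View pics/scene0b.png

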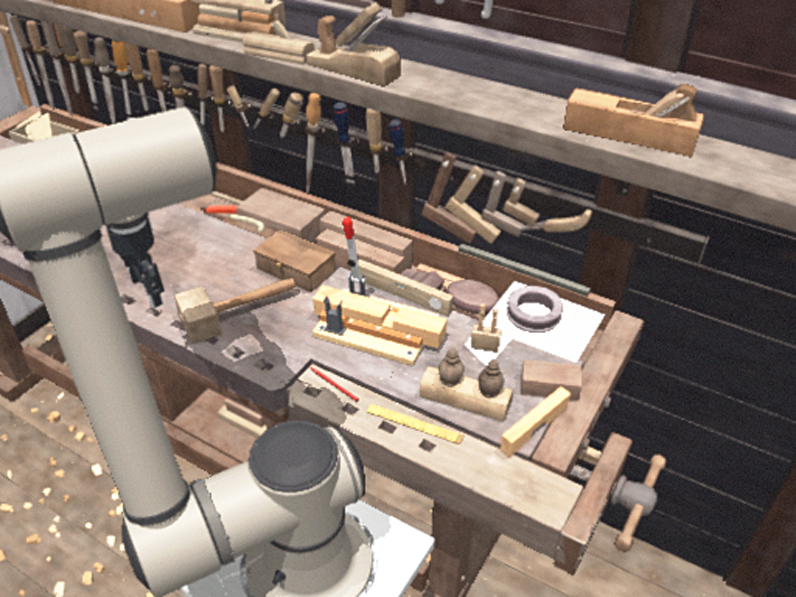

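View pics/top0b.png

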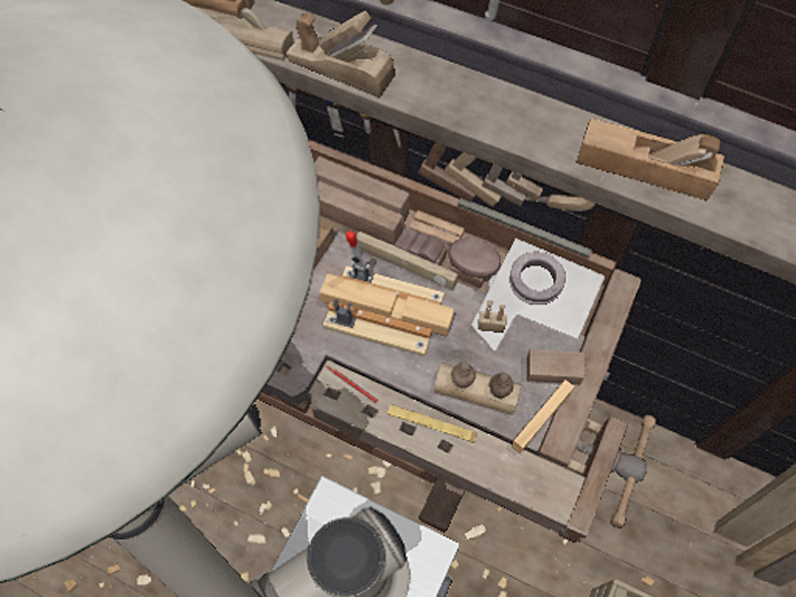

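The scene view shows the hold-down roughly upright, with its red grip at (348,228) and the fork at (333,318). The lower rail runs from (315,300) to (445,335), the plane is at (465,385), and the cross rail goes from (510,445) to (565,395). I'll take one set of enlarged crops for precise edges.

```bash
cat > h.py <<'E'
import numpy as np, cv2
from scipy.spatial.transform import Rotation as R
from rig import *
def cam(c):
    k=calibration(c); f=192/np.tan(np.radians(k["vfov"]/2)); q=k["rotation"]
    return k,f,R.from_quat([q[1],q[2],q[3],q[0]]).as_matrix()
def ray(c,p):
    k,f,M=cam(c); d=(np.array(p,float)-[k["cx"],k["cy"]])/f; s=d.copy()
    for _ in range(20): s=d/(1+k["k1"]*(s@s))
    return np.array(k["xyz"]),M@np.array([s[0],s[1],1])
def atz(c,p,z):
    o,d=ray(c,p); return o+d*(z-o[2])/d[2]
def px(c,P):
    k,f,M=cam(c); v=M.T@(np.array(P)-k["xyz"]); s=v[:2]/v[2]
    return s*(1+k["k1"]*(s@s))*f+[k["cx"],k["cy"]]
def tri(a,pa,b,pb):
    o1,d1=ray(a,pa);o2,d2=ray(b,pb)
    t=np.linalg.lstsq(np.c_[d1,-d2],o2-o1,rcond=None)[0]
    A=o1+t[0]*d1;B=o2+t[1]*d2
    return (A+B)/2,np.linalg.norm(A-B)
E
python3 - <<'E'
import cv2,numpy as np
s=cv2.imread("pics/scene0.png");t=cv2.imread("pics/top0.png")
f=lambda im,x,y:cv2.resize(im[y:y+75,x:x+100],(400,300),interpolation=cv2.INTER_CUBIC)
# scale 4; cradle crops & cross crops
a=np.vstack([np.hstack([f(s,195,160),f(t,200,160)]),np.hstack([f(s,300,230),f(t,290,220)])])
cv2.imwrite("pics/crops.png",a)
E
```

```text
(no output)
```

View pics/crops.png

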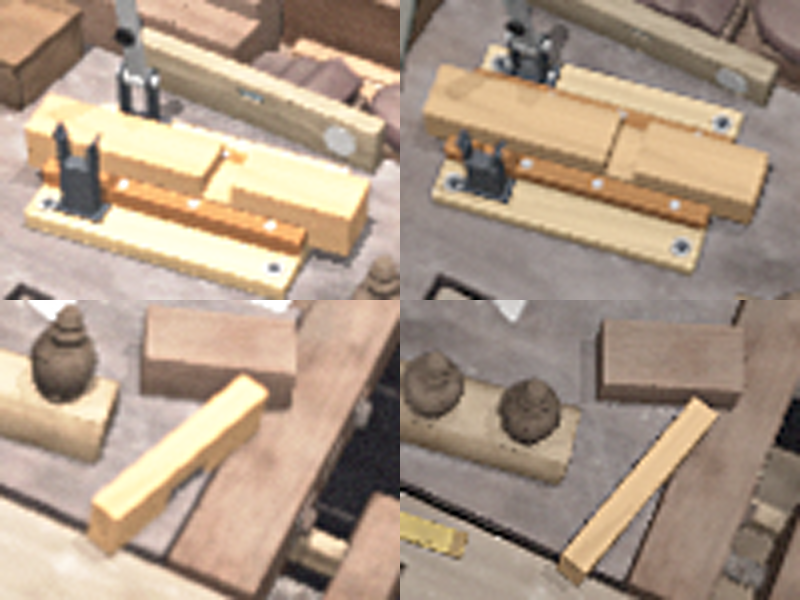

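The crops show the rail, the housing gap and the cross rail clearly, so I'll intersect the corners with their known heights and check them against the given sizes.

```bash
python3 - <<'E'
from h import *
np.set_printoptions(precision=4,suppress=True)
S=lambda u,v:("scene",(195+u/4-.4,160+v/4-.4)); T=lambda u,v:("top",(200+(u-400)/4-.4,160+v/4-.4))
S2=lambda u,v:("scene",(300+u/4-.4,230+(v-300)/4-.4)); T2=lambda u,v:("top",(290+(u-400)/4-.4,220+(v-300)/4-.4))
for nm,L,z in [("rail",[S(40,97),S(27,125),S(370,178),S(358,207),T(440,67),T(424,100),T(768,153),T(757,188)],.062),
 ("hous Ln Lf Rn Rf",[S(205,188),S(222,146),S(233,197),S(248,160),T(605,163),T(620,120),T(634,175),T(646,124)],.062),
 ("cross nl nr fl fr",[S2(92,505),S2(112,517),S2(243,376),S2(268,388),T2(563,553),T2(582,567),T2(693,398),T2(718,413)],.044),
 ("bed top corners",[S(25,205),S(290,280),T(432,192),T(698,258),T(742,117)],.018),
 ("bed bottom",[S(25,222),S(292,292)],0)]:
    print(nm)
    for c,p in L: print(c[0],atz(c,p,z)[:2])
# red grip
for c in("scene","top"):
    im=cv2.imread(f"pics/{c}0.png").astype(int); m=(im[...,2]>150)&(im[...,1]<70)&(im[...,0]<80)
    n,l,st,ce=cv2.connectedComponentsWithStats(m.astype(np.uint8)); print(c,[(st[i].tolist(),ce[i]) for i in range(1,n) if st[i][4]>15])
E
```

```text
rail
s [0.5461 0.3625]
s [0.5091 0.3499]
s [0.6028 0.0617]
s [0.5659 0.0533]
t [0.549  0.3556]
t [0.5139 0.3526]
t [0.5979 0.06  ]
t [0.5633 0.0548]
hous Ln Lf Rn Rf
s [0.5201 0.1743]
s [0.5732 0.1901]
s [0.5227 0.1484]
s [0.5692 0.1616]
t [0.528  0.1825]
t [0.571  0.1892]
t [0.5286 0.155 ]
t [0.5773 0.1671]
cross nl nr fl fr
s [ 0.3792 -0.1765]
s [ 0.3765 -0.1938]
s [ 0.556  -0.2237]
s [ 0.5542 -0.2452]
t [ 0.3819 -0.1762]
t [ 0.3777 -0.1946]
t [ 0.553  -0.2238]
t [ 0.5496 -0.2476]
bed top corners
s [0.4618 0.3218]
s [0.5012 0.0802]
t [0.4549 0.3174]
t [0.4998 0.0796]
t [0.6412 0.1024]
bed bottom
s [0.4593 0.3215]
s [0.5055 0.0804]
scene [([221, 142, 6, 12, 51], array([223.3529, 146.902 ]))]
top [([223, 149, 5, 5, 20], array([225.05, 150.9 ]))]
```

```bash
cat > fit.py <<'E'
from h import *
from scipy.optimize import minimize
def gradmap(c,fn):
    im=cv2.imread(fn).astype(np.float32)
    g=sum(np.hypot(cv2.Sobel(im[...,i],cv2.CV_32F,1,0),cv2.Sobel(im[...,i],cv2.CV_32F,0,1)) for i in range(3))
    return cv2.GaussianBlur(np.minimum(g,500),(0,0),.8)
def score(p,segs,G):
    x,y,a=p; ca,sa=np.cos(a),np.sin(a); s=0;n=0
    for c,g in G.items():
        for A,B in segs:
            t=np.linspace(0.02,.98,40)[:,None]; P=np.array(A)*(1-t)+np.array(B)*t
            W=np.c_[x+ca*P[:,0]-sa*P[:,1],y+sa*P[:,0]+ca*P[:,1],P[:,2]]
            q=np.array([px(c,w) for w in W]).astype(np.float32)
            s+=cv2.remap(g,q[:,:1],q[:,1:],cv2.INTER_LINEAR).sum(); n+=40
    return -s/n
def fit(p0,segs,G):
    best=None
    for dx in(-.005,.005):
        for dy in(-.005,.005):
            r=minimize(score,np.array(p0)+[dx,dy,0],(segs,G),method="Nelder-Mead",options=dict(initial_simplex=np.array(p0)+np.array([[dx,dy,0],[dx+.006,dy,0],[dx,dy+.006,0],[dx,dy,.03]]),xatol=1e-4,fatol=.05))
            if best is None or r.fun<best.fun: best=r
    return best
def box(w,l,z,extra=()):
    a,b=w/2,l/2
    return [((-a,-b,z),(a,-b,z)),((a,-b,z),(a,b,z)),((a,b,z),(-a,b,z)),((-a,b,z),(-a,-b,z))]+list(extra)
h=.013
RAIL=[((-.025,-.15,.062),(.025,-.15,.062)),((-.025,.15,.062),(.025,.15,.062)),((-.025,-.15,.018),(-.025,-.15,.062))]
for s in(-1,1):
    RAIL+=[((s*.025,h,.062),(s*.025,.15,.062)),((s*.025,-h,.062),(s*.025,-.15,.062)),((-.025,s*h,.062),(.025,s*h,.062))]
CROSS=box(.18,.024,.044,[((-.09,.012,0),(-.09,-.012,0))])
E
python3 - <<'E'
from fit import *
np.set_printoptions(precision=4,suppress=True)
g={c:gradmap(c,f"pics/{c}0.png") for c in("scene","top")}
for n,p,s in(("rail",[.5513,.205,.178],RAIL),("cross",[.467,-.211,-.27],CROSS)):
    for G in(g,{"scene":g["scene"]},{"top":g["top"]}):
        r=fit(p,s,G); print(n,r.x,r.fun)
P,e=tri("scene",(223.35,146.9),"top",(225.05,150.9)); print("grip",P,e)
print("boxmask grip", tri("scene",(223.4,147.5),"top",(225,151))[0])
E
```

```text
Traceback (most recent call last):
  File "fit.py", line 20, in fit
    r=minimize(score,np.array(p0)+[dx,dy,0],(segs,G),method="Nelder-Mead",options=dict(initial_simplex=np.array(p0)+np.array([[dx,dy,0],[dx+.006,dy,0],[dx,dy+.006,0],[dx,dy,.03]]),xatol=1e-4,fatol=.05))
  File "fit.py", line 13, in score
    q=np.array([px(c,w) for w in W]).astype(np.float32)
                ~~^^^^^
  File "h.py", line 14, in px
    k,f,M=cam(c); v=M.T@(np.array(P)-k["xyz"]); s=v[:2]/v[2]
          ~~~^^^
  File "h.py", line 5, in cam
    k=calibration(c); f=192/np.tan(np.radians(k["vfov"]/2)); q=k["rotation"]
ValueError: time passes only in moves, steps and waits
```

```bash
sed -i 's/^def cam/import functools\n@functools.lru_cache(None)\ndef cam/' h.py
cat > m.py <<'E'
from fit import *
np.set_printoptions(precision=4,suppress=True)
g={c:gradmap(c,f"pics/{c}0.png") for c in("scene","top")}
for n,p,s in(("rail",[.5513,.205,.178],RAIL),("cross",[.467,-.211,-.27],CROSS)):
    for G in(g,{"scene":g["scene"]},{"top":g["top"]}):
        r=fit(p,s,G); print(n,r.x,r.fun)
P,e=tri("scene",(223.35,146.9),"top",(225.05,150.9)); print("grip",P,e)
E
time python3 m.py
```

```text
rail [0.5516 0.2026 0.1513] -348.98504638671875
rail [0.554  0.204  0.1481] -347.03662109375
rail [0.5506 0.2019 0.1531] -359.7516784667969
cross [ 0.4653 -0.211  -0.2703] -413.88165283203125
cross [ 0.4662 -0.2101 -0.2701] -418.6590576171875
cross [ 0.4645 -0.2117 -0.2711] -417.69281005859375
grip [0.5836 0.3    0.2218] 0.0002028254265897287
real	0m5.539s
user	0m5.998s
sys	0m0.068s
```

```bash
cat > m2.py <<'E'
from fit import *
np.set_printoptions(precision=4,suppress=True)
g={c:gradmap(c,f"pics/{c}0.png") for c in("scene","top")}
def rail(o):
    s=[((-.025,-.15,.062),(.025,-.15,.062)),((-.025,.15,.062),(.025,.15,.062)),((-.025,-.15,.018),(-.025,-.15,.062))]
    for k in(-1,1): s+=[((k*.025,o+h,.062),(k*.025,.15,.062)),((k*.025,o-h,.062),(k*.025,-.15,.062)),((-.025,o+k*h,.062),(.025,o+k*h,.062))]
    return s
best=None
for o in np.arange(-.06,.0,.004):
    r=fit([.5516,.2026,.151],rail(o),g); 
    if best is None or r.fun<best[0]: best=(r.fun,o,r.x)
for o in best[1]+np.arange(-.003,.0031,.001):
    r=fit(best[2],rail(o),g); print(o,r.x,r.fun)
    if r.fun<best[0]: best=(r.fun,o,r.x)
_,o,(x,y,a)=best
print("housing",x-np.sin(a)*o,y+np.cos(a)*o,a)
f=lambda c:cv2.resize(cv2.imread(f"pics/{c}0.png")[130:205,195:255],(400,500),interpolation=cv2.INTER_CUBIC)
cv2.imwrite("pics/hd.png",np.hstack([f("scene"),f("top")]))
E
python3 m2.py
```

```text
-0.03099999999999997 [0.5516 0.2041 0.1555] -367.43194580078125
-0.02999999999999997 [0.5516 0.204  0.1544] -368.0159606933594
-0.02899999999999997 [0.5516 0.2037 0.1545] -367.9243469238281
-0.02799999999999997 [0.5516 0.2033 0.1544] -366.8967590332031
-0.02699999999999997 [0.5516 0.203  0.1525] -364.96343994140625
-0.025999999999999968 [0.5518 0.2026 0.1518] -362.10589599609375
-0.02499999999999997 [0.5517 0.2022 0.1515] -358.4176025390625
housing 0.5562068102014521 0.1743524863743493 0.15440037891503616
```

View pics/hd.png

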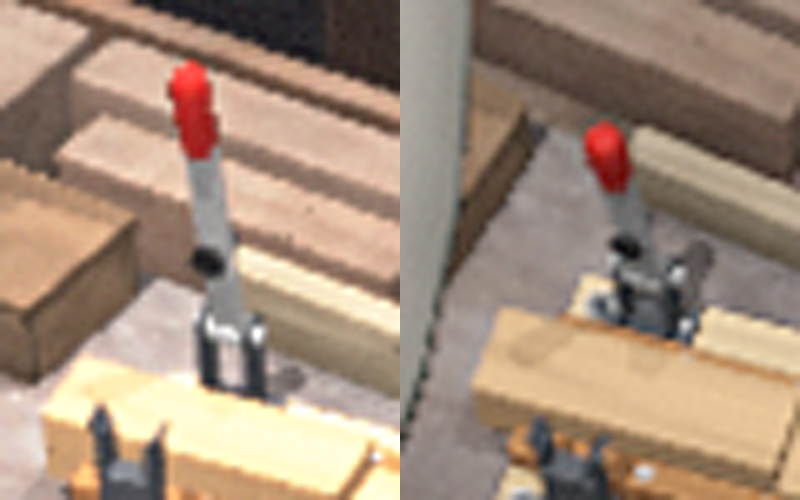

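```bash
python3 - <<'E'
from h import *
np.set_printoptions(precision=4,suppress=True)
H=np.array([.5562,.1744,.062]);a=.154;M=np.array([[np.cos(a),np.sin(a),0],[-np.sin(a),np.cos(a),0],[0,0,1]])
c=lambda u,v:(195+u/6.667-.43,130+v/6.667-.43)
for n,s,t in(("grip",(196,110),(208,157)),("griptop",(187,62),(201,124)),("gripbot",(204,158),(218,191)),("hinge",(232,332),(255,290)),("forkL",(100,407),(140,422)),("forkR",(159,430),(203,442))):
    P,e=tri("scene",c(*s),"top",c(*t)); print(n,P,e,"cradle frame rel housing",M@(P-H))
# plane y=const intersection from each cam
hb=M.T@np.array([0,.105,0])+H; print("crossing",hb)
for nm,cc,p in(("g","scene",(196,110)),("g","top",(208,157)),("hinge","scene",(232,332)),("hinge","top",(255,290)),("fL","scene",(100,407)),("fR","scene",(159,430)),("fL","top",(140,422)),("fR","top",(203,442))):
    o,d=ray(cc,c(*p)); 
    if nm[0]=="f": print(nm,cc,M@(o+d*(.106-o[2])/d[2]-H))
    else:
        n=M[1]; t=((hb-o)@n)/(d@n); print(nm,cc,M@(o+d*t-H)+[0,0,.062])
E
```

```text
grip [0.5692 0.2879 0.2381] 0.0015371764122207236 cradle frame rel housing [0.0303 0.1102 0.1761]
griptop [0.5693 0.2908 0.2656] 0.0003967860968363109 cradle frame rel housing [0.0308 0.113  0.2036]
gripbot [0.5678 0.2836 0.2115] 0.0016671703955406384 cradle frame rel housing [0.0282 0.1061 0.1495]
hinge [0.5814 0.2788 0.0931] 0.0012253700795096553 cradle frame rel housing [0.0409 0.0993 0.0311]
forkL [0.481  0.2913 0.1094] 0.0008529569241114812 cradle frame rel housing [-0.0564  0.127   0.0474]
forkR [0.4866 0.2592 0.1045] 0.0017631113208438306 cradle frame rel housing [-0.0557  0.0944  0.0425]
crossing [0.5401 0.2782 0.062 ]
g scene [0.0216 0.105  0.2452]
g top [0.0172 0.105  0.2608]
hinge scene [0.0513 0.105  0.0836]
hinge top [0.0555 0.105  0.0653]
fL scene [-0.0531  0.1293  0.044 ]
fR scene [-0.0578  0.0943  0.044 ]
fL top [-0.0546  0.1275  0.044 ]
fR top [-0.056   0.0933  0.044 ]
```

Measured: housing at about (0.556, 0.174) with yaw 0.154. The fork and hinge lie at cradle y of about +0.11, and the hold-down sits at about 1.37 rad. I'll push it down from behind with shut fingers, starting by rising and crossing over.

Request:
jog_arm([
  [0,0,-0.04,0,0,0,-1],
  [0,0,-0.04,0,0,0,-1],
  [-0.045,-0.003,0,0,0,0,-1],
  [-0.045,-0.003,0,0,0,0,-1],
  [-0.045,-0.003,0,0,0,0,-1],
  [-0.045,-0.003,0,0,0,0,-1],
  [-0.045,-0.003,0,0,0,0,-1],
  [-0.045,-0.003,0,0,0,0,-1],
  [-0.045,-0.003,0,0,0,0,-1],
  [-0.045,-0.003,0,0,0,0,-1],
])

```text
time_s: 2.4
ee_pos: [0.5159, 0.3396, 0.3364]
ee_rot: [0.0, 0.18, 0.984, 0.0]
force: [0.5, -0.3, 0.4]
gripper_width: -0.0002
finger_force: 0.0
```

Request:
jog_arm([
  [-0.045,-0.003,0,0,0,0,-1],
  [-0.045,-0.002,0,0,0,0,-1],
  [-0.023,0,0,0,0,-7.4,-1],
  [0,0,0,0,0,-7.4,-1],
  [0,0,0,0,0,-7.4,-1],
  [0,0,0,0,0,-7.4,-1],
  [0,0,0,0,0,0,-1],
])

```text
time_s: 3.1
ee_pos: [0.6183, 0.2958, 0.336]
ee_rot: [-0.0, -0.077, 0.997, 0.0]
force: [-0.2, 0.4, 0.9]
gripper_width: -0.0002
finger_force: 0.0
```

```bash
cat > st.py <<'E'
from h import *
import sys
np.set_printoptions(precision=4,suppress=True)
H=np.array([.5562,.1744,0]);a=.1544
def state():
    s=observe(); q=s["ee_rot"]; T=R.from_quat([q[1],q[2],q[3],q[0]]).as_matrix()
    M=R.from_euler("z",a).as_matrix().T
    print("t",s["time_s"],"pos",s["ee_pos"],"cradle",M@(s["ee_pos"]-H),"toolx deg",np.degrees(np.arctan2(T[1,0],T[0,0])),"toolz",T[:,2],"F",s["force"],"w",s["gripper_width"],s["finger_force"])
    return s,T,M
if __name__=="__main__": state()
E
python3 st.py; python3 - <<'E'
from h import *
f=[]
for c in("scene","top"):
    im=cv2.cvtColor(get_image(c),cv2.COLOR_RGB2BGR); cv2.imwrite(f"pics/{c}1.png",im)
    f.append(cv2.resize(im[110:210,190:270],(400,500),interpolation=cv2.INTER_CUBIC))
cv2.imwrite("pics/a1.png",np.hstack(f))
E
```

```text
t 3.1 pos [0.6183 0.2958 0.336 ] cradle [0.08   0.1104 0.336 ] toolx deg -171.13575924134418 toolz [-0.0004 -0.     -1.    ] F [-0.1896  0.3548  0.9082] w -0.0002426899123831812 0.0
```

View pics/a1.png

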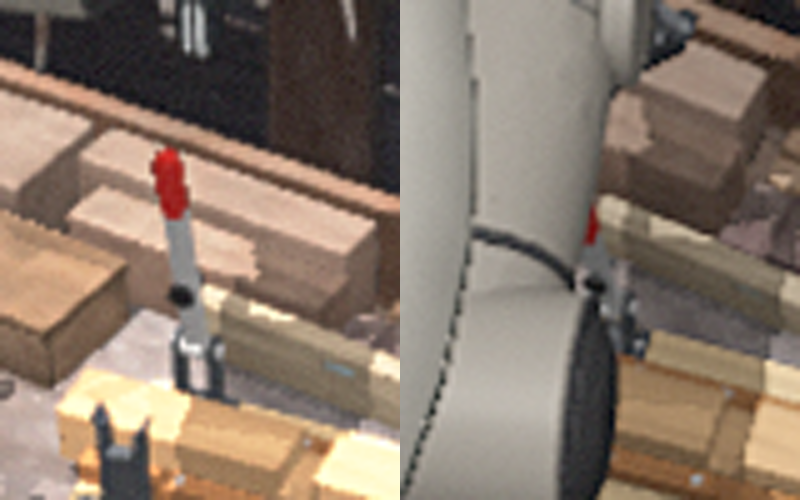

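The hold-down and fork show in the scene view: grip at (170,180), fork at (120,440), gripper at (195,25) above and behind it in line. Now I'll descend and push along the arc.

Request:
jog_arm([
  [0,0,0.04,0,0,0,-1],
  [0,0,0.038,0,0,0,-1],
  [0.013,0,0,0,0,0,-1],
  [0.013,0,0,0,0,0,-1],
  [0.014,0,0.003,0,0,0,-1],
  [0.014,0,0.003,0,0,0,-1],
  [0.014,0,0.003,0,0,0,-1],
])

```text
time_s: 3.9
ee_pos: [0.5506, 0.2854, 0.2494]
ee_rot: [0.0, -0.075, 0.997, 0.0]
force: [0.9, 0.1, 0.3]
gripper_width: 0.0003
finger_force: 0.3
```

Request:
jog_arm([
  [0.014,0,0.008,0,0,0,-1],
  [0.014,0,0.008,0,0,0,-1],
  [0.013,0,0.009,0,0,0,-1],
  [0.01,0,0.012,0,0,0,-1],
  [0.011,0,0.012,0,0,0,-1],
  [0.01,0,0.012,0,0,0,-1],
  [0,0,0,0,0,0,-1],
])

```text
time_s: 4.6
ee_pos: [0.4781, 0.2741, 0.1872]
ee_rot: [-0.002, -0.076, 0.997, -0.0]
force: [-0.2, -1.0, 0.4]
gripper_width: -0.0003
finger_force: 0.0
```

```bash
python3 st.py; python3 - <<'E'
from h import *
f=[]
for c in("scene","top"):
    im=cv2.cvtColor(get_image(c),cv2.COLOR_RGB2BGR)
    f.append(cv2.resize(im[110:210,190:270],(400,500),interpolation=cv2.INTER_CUBIC))
cv2.imwrite("pics/a2.png",np.hstack(f))
E
```

```text
t 4.6 pos [0.4781 0.2741 0.1872] cradle [-0.0618  0.1105  0.1872] toolx deg -171.29603154003883 toolz [-0.0032 -0.0012 -1.    ] F [-0.1543 -0.9825  0.3563] w -0.0002628674839085694 0.0
```

View pics/a2.png

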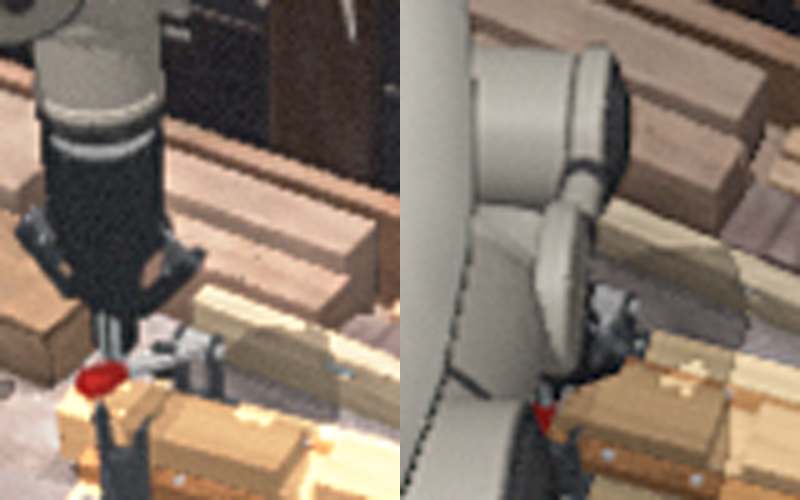

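The hold-down has swung over. The red grip is at (100,378) under the fingertips, heading for the fork at (120,430), so I'll push on down to the stop.

Request:
jog_arm([
  [0.009,0,0.012,0,0,0,-1],
  [0.008,0,0.012,0,0,0,-1],
  [0.008,0,0.012,0,0,0,-1],
  [0.006,0,0.012,0,0,0,-1],
  [0.004,0,0.011,0,0,0,-1],
  [0,0,0.008,0,0,0,-1],
  [0,0,0.006,0,0,0,-1],
  [0,0,0,0,0,0,-1],
])

```text
time_s: 5.5
ee_pos: [0.4457, 0.2691, 0.115]
ee_rot: [-0.0, -0.077, 0.997, -0.0]
force: [-0.4, 0.4, 1.1]
gripper_width: -0.0
finger_force: 0.0
```

Request:
jog_arm([
  [0,0,0.003,0,0,0,-1],
  [0,0,0.002,0,0,0,-1],
  [0,0,0.002,0,0,0,-1],
])

```text
time_s: 5.8
ee_pos: [0.4461, 0.2695, 0.1106]
ee_rot: [0.001, -0.077, 0.997, 0.001]
force: [-8.3, -2.7, 32.1]
gripper_width: -0.0001
finger_force: 15.5
```

Request:
jog_arm([
  [0,0,0.002,0,0,0,-1],
  [0,0,0,0,0,0,-1],
])

```text
time_s: 6.0
ee_pos: [0.4461, 0.2695, 0.1105]
ee_rot: [0.002, -0.077, 0.997, 0.001]
force: [-9.3, -3.5, 33.3]
gripper_width: -0.0001
finger_force: 16.5
```

It's seated: 33 N against the solid stop at the expected height. Next I'll rise and cross to the cross rail, high over the plane.

Request:
jog_arm([
  [0,0,-0.03,0,0,0,-1],
  [0,0,-0.04,0,0,0,-0.5],
  [0,0,-0.04,0,0,0,0],
  [0,0,-0.04,0,0,0,0.5],
  [0,0,-0.04,0,0,0,0.5],
  [0.005,-0.043,0,0,0,0,0.5],
  [0.005,-0.043,0,0,0,0,0.5],
  [0.005,-0.043,0,0,0,0,0.5],
  [0.005,-0.043,0,0,0,0,0.5],
  [0.005,-0.043,0,0,0,0,0.5],
])

```text
time_s: 7.0
ee_pos: [0.4534, 0.0512, 0.2967]
ee_rot: [0.001, -0.077, 0.997, -0.0]
force: [1.1, 0.9, 0.9]
gripper_width: 0.064
finger_force: 0.0
```

Request:
jog_arm([
  [0.005,-0.043,0,0,0,0,0.5],
  [0.005,-0.043,0,0,0,0,0.5],
  [0.005,-0.043,0,0,0,0,0.5],
  [0.005,-0.043,0,0,0,0,0.5],
  [0.005,-0.043,0,0,0,0,0.5],
  [0.005,-0.043,0,0,0,0,0.5],
  [0,0,0,0,0,8.1,0.5],
  [0,0,0,0,0,8.1,0.5],
  [0,0,0,0,0,8.1,0.5],
  [0,0,0,0,0,0,0.5],
])

```text
time_s: 8.0
ee_pos: [0.4634, -0.207, 0.2964]
ee_rot: [0.0, 0.136, 0.991, -0.0]
force: [0.2, -0.7, -0.8]
gripper_width: 0.0646
finger_force: 0.0
```

```bash
python3 st.py; cat > m3.py <<'E'
from fit import *
np.set_printoptions(precision=4,suppress=True)
f=[];g={}
for c in("scene","top"):
    im=cv2.cvtColor(get_image(c),cv2.COLOR_RGB2BGR); cv2.imwrite(f"pics/{c}3.png",im); g[c]=gradmap(c,f"pics/{c}3.png")
    f.append(im)
for c in f: pass
def rail(o):
    s=[((-.025,-.15,.062),(.025,-.15,.062)),((-.025,-.15,.018),(-.025,-.15,.062))]
    for k in(-1,1): s+=[((k*.025,o+h,.062),(k*.025,.06,.062)),((k*.025,o-h,.062),(k*.025,-.15,.062)),((-.025,o+k*h,.062),(.025,o+k*h,.062))]
    return s
p=[.5516,.204,.1544]
for nm,G in(("both",g),("scene",{"scene":g["scene"]}),("top",{"top":g["top"]})):
    b=min(((r:=fit(p,rail(o),G)).fun,o,*r.x) for o in np.arange(-.032,-.0259,.002))
    _,o,x,y,a=b; print(nm,b,"housing",x-np.sin(a)*o,y+np.cos(a)*o)
v=np.hstack([cv2.resize(im[120:270,190:390],(400,300),interpolation=cv2.INTER_CUBIC) for im in f])
cv2.imwrite("pics/a3.png",v)
E
python3 m3.py
```

```text
t 8.0 pos [ 0.4634 -0.207   0.2964] cradle [-0.1504 -0.3626  0.2964] toolx deg 164.41646511735624 toolz [ 0.0003 -0.0001 -1.    ] F [ 0.1515 -0.686  -0.7669] w 0.06458221941448916 0.0
both (np.float64(-328.44757080078125), np.float64(-0.03), np.float64(0.5543760106662803), np.float64(0.20408656766750766), np.float64(0.1349947368294146)) housing 0.5584135635379627 0.17435950648062998
scene (np.float64(-364.5574951171875), np.float64(-0.03), np.float64(0.5542523865195699), np.float64(0.20479493587355813), np.float64(0.15405687198179507)) housing 0.5588558328019447 0.1751502351274671
top (np.float64(-299.44598388671875), np.float64(-0.03), np.float64(0.5563409570458604), np.float64(0.20431290557843168), np.float64(0.10365787679642365)) housing 0.5594451273445921 0.17447393564385666
```

View pics/a3.png

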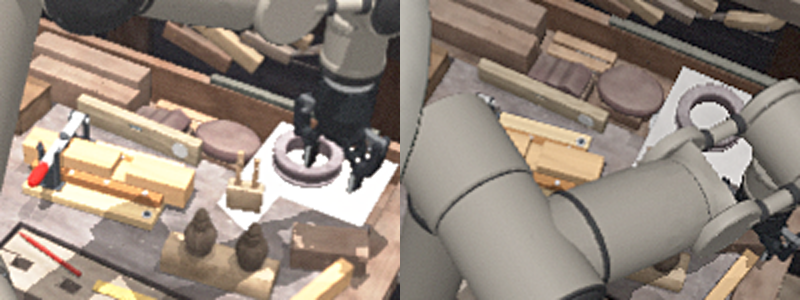

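The hold-down lies closed in the fork, with the grip at (40,175) in the scene half. Before descending I'll check the clearance of the plane's near end and knob.

```bash
python3 - <<'E'
from h import *
np.set_printoptions(precision=4,suppress=True)
S2=lambda u,v:("scene",(300+u/4-.4,230+(v-300)/4-.4)); T2=lambda u,v:("top",(290+(u-400)/4-.4,220+(v-300)/4-.4))
M=R.from_euler("z",-.27).as_matrix().T; C=np.array([.4653,-.211,0])
for n,l,z in(("plane sole near",[S2(100,462),T2(568,484)],0),("plane top corners",[S2(117,382),T2(580,408)],.045),("knob c",[S2(64,360),T2(531,412)],.09),("block corner",[S2(140,395),S2(290,408),T2(600,402)],0)):
    for c in l: print(n,c[0],(p:=atz(*c,z)),"in cross frame",M@(p-C))
E
```

```text
plane sole near scene [ 0.4554 -0.1523  0.    ] in cross frame [-0.0252  0.054   0.    ]
plane sole near top [ 0.4536 -0.1573  0.    ] in cross frame [-0.0256  0.0486  0.    ]
plane top corners scene [ 0.4987 -0.1418  0.045 ] in cross frame [0.0137 0.0756 0.045 ]
plane top corners top [ 0.5032 -0.1413  0.045 ] in cross frame [0.0179 0.0772 0.045 ]
knob c scene [ 0.4584 -0.1114  0.09  ] in cross frame [-0.0332  0.0942  0.09  ]
knob c top [ 0.4646 -0.1075  0.09  ] in cross frame [-0.0283  0.0996  0.09  ]
block corner scene [ 0.5355 -0.1504  0.    ] in cross frame [0.0515 0.0772 0.    ]
block corner scene [ 0.5844 -0.2595  0.    ] in cross frame [ 0.1277 -0.015   0.    ]
block corner top [ 0.5339 -0.1541  0.    ] in cross frame [0.051  0.0731 0.    ]
```

Request:
jog_arm([
  [-0.003,-0.0035,0.04,0,0,0,-0.05],
  [0,0,0.04,0,0,0,-0.05],
  [0,0,0.04,0,0,0,-0.05],
  [0,0,0.04,0,0,0,-0.05],
  [0,0,0.035,0,0,0,-0.05],
  [0,0,0,0,0,0,-0.05],
])

```text
time_s: 8.7
ee_pos: [0.463, -0.2093, 0.0975]
ee_rot: [-0.004, 0.133, 0.991, 0.002]
force: [-0.7, 0.5, 0.2]
gripper_width: 0.0407
finger_force: 0.0
```

```bash
python3 st.py; python3 - <<'E'
from h import *
f=[]
for c in("scene","top"):
    im=cv2.cvtColor(get_image(c),cv2.COLOR_RGB2BGR)
    f.append(im)
v=np.hstack([cv2.resize(f[0][210:310,290:390],(400,400),interpolation=cv2.INTER_CUBIC),cv2.resize(f[1][200:300,280:380],(400,400),interpolation=cv2.INTER_CUBIC)])
cv2.imwrite("pics/a4.png",v)
E
```

```text
t 8.7 pos [ 0.463  -0.2093  0.0975] cradle [-0.1511 -0.3648  0.0975] toolx deg 164.68407563147343 toolz [-0.0074  0.0049 -1.    ] F [-0.7222  0.4902  0.1713] w 0.040733754373683595 0.0
```

View pics/a4.png

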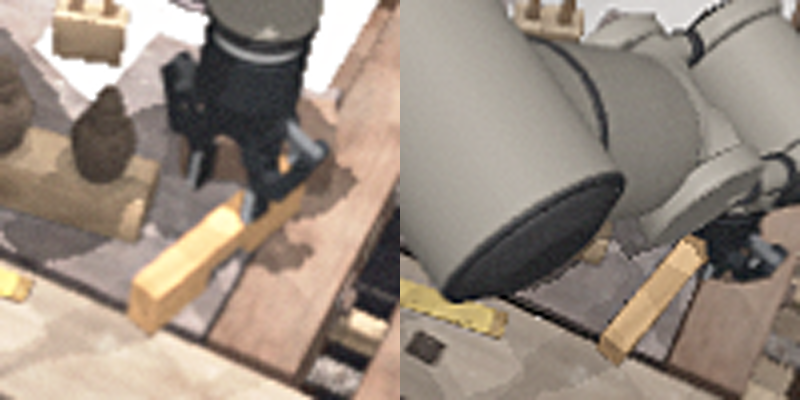

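The fingers straddle the rail's middle at about (240,190) in the scene half, clear of the knob at (105,135). I'll lower, close and lift slightly.

Request:
jog_arm([
  [-0.0025,-0.001,0.02,0,0,0,-0.05],
  [0,0,0.02,0,0,0,-0.05],
  [0,0,0.018,0,0,0,-0.05],
  [0,0,0,0,0,0,-0.05],
  [0,0,0,0,0,0,-0.05],
])

```text
time_s: 9.3
ee_pos: [0.4686, -0.2132, 0.0452]
ee_rot: [0.001, 0.134, 0.991, -0.001]
force: [-0.2, 0.8, 1.2]
gripper_width: 0.0404
finger_force: 0.0
```

Request:
jog_arm([
  [0,0,0,0,0,0,-1],
  [0,0,0,0,0,0,-1],
  [0,0,0,0,0,0,-1],
  [0,0,0,0,0,0,-1],
  [0,0,0,0,0,0,-1],
])

```text
time_s: 9.8
ee_pos: [0.4687, -0.2132, 0.0453]
ee_rot: [0.002, 0.135, 0.991, -0.001]
force: [-0.3, 0.8, 6.3]
gripper_width: 0.023
finger_force: 59.2
```

```bash
python3 st.py
```

```text
t 9.8 pos [ 0.4687 -0.2132  0.0453] cradle [-0.1461 -0.3695  0.0453] toolx deg 164.5272846435941 toolz [ 0.0032 -0.0019 -1.    ] F [-0.3132  0.8457  6.2767] w 0.02299853188077516 59.22424614429474
```

Gripped, with an opening of 23 mm and 59 N. Now I'll lift, then carry at an underside height of about 0.18 m.

Request:
jog_arm([
  [0,0,-0.01,0,0,0,-1],
  [0,0,-0.02,0,0,0,-1],
  [0,0,-0.03,0,0,0,-1],
  [0,0,-0.03,0,0,0,-1],
  [0,0,-0.03,0,0,0,-1],
  [0,0,-0.03,0,0,0,-1],
  [0,0,-0.02,0,0,0,-1],
  [0,0,-0.01,0,0,0,-1],
  [0,0,0,0,0,0,-1],
  [0,0,0,0,0,0,-1],
])

```text
time_s: 10.8
ee_pos: [0.4671, -0.2123, 0.2227]
ee_rot: [-0.001, 0.135, 0.991, 0.0]
force: [-0.1, -0.0, -2.1]
gripper_width: 0.023
finger_force: 59.1
```

```bash
python3 - <<'E'
from st import *
s,T,M=state()
print("to go, tool axes", T.T@(np.array([.557,.1747,.225])-s["ee_pos"]))
E
```

```text
t 10.8 pos [ 0.4671 -0.2123  0.2227] cradle [-0.1476 -0.3684  0.2227] toolx deg 164.5172748620495 toolz [-0.0009  0.0007 -1.    ] F [-0.0912 -0.0201 -2.1418] w 0.023043944627700215 59.060325622558594
to go, tool axes [ 0.0166  0.397  -0.0021]
```

Request:
jog_arm([
  [0.0015,0.02,0,0,0,0,-1],
  [0.0015,0.04,0,0,0,0,-1],
  [0.0015,0.04,0,0,0,0,-1],
  [0.0015,0.04,0,0,0,0,-1],
  [0.0015,0.04,0,0,0,0,-1],
  [0.0015,0.04,0,0,0,0,-1],
  [0.0015,0.04,0,0,0,0,-1],
  [0.0015,0.04,0,0,0,0,-1],
  [0.0015,0.04,0,0,0,0,-1],
  [0.0015,0.037,0,0,0,0,-1],
])

```text
time_s: 11.8
ee_pos: [0.5532, 0.1565, 0.2215]
ee_rot: [-0.002, 0.135, 0.991, -0.0]
force: [0.3, 0.2, -1.4]
gripper_width: 0.0227
finger_force: 59.2
```

Request:
jog_arm([
  [0.002,0.02,0,0,0,0,-1],
  [0,0,0,0,0,-6.1,-1],
  [0,0,0,0,0,-6.1,-1],
  [0,0,0,0,0,-6.1,-1],
  [0,0,0,0,0,-6.1,-1],
  [0,0,0,0,0,0,-1],
  [0,0,0,0,0,0,-1],
])

```text
time_s: 12.5
ee_pos: [0.5567, 0.1745, 0.2221]
ee_rot: [-0.001, -0.076, 0.997, -0.0]
force: [0.4, 0.1, -1.0]
gripper_width: 0.0227
finger_force: 59.2
```

```bash
python3 - <<'E'
from st import *
s,T,M=state()
print("to go, tool axes", T.T@(np.array([.557,.1747,.15])-s["ee_pos"]))
E
```

```text
t 12.5 pos [0.5567 0.1745 0.2221] cradle [ 0.0005 -0.      0.2221] toolx deg -171.25056028119377 toolz [-0.0022 -0.0003 -1.    ] F [ 0.3632  0.1235 -0.9722] w 0.022700574998757553 59.21607971191406
to go, tool axes [-0.0005  0.0002  0.0721]
```

Request:
jog_arm([
  [-0.004,0,0.02,0,0,0,-1],
  [0,0,0.025,0,0,0,-1],
  [0,0,0.02,0,0,0,-1],
  [0,0,0.015,0,0,0,-1],
  [0,0,0,0,0,0,-1],
  [0,0,0,0,0,0,-1],
])

```text
time_s: 13.1
ee_pos: [0.5611, 0.1751, 0.1433]
ee_rot: [-0.0, -0.077, 0.997, 0.0]
force: [-0.3, -2.0, -0.5]
gripper_width: 0.023
finger_force: 59.2
```

```bash
cat > m5.py <<'E'
from fit import *
from st import state
np.set_printoptions(precision=4,suppress=True)
s,T,M=state()
zt=s["ee_pos"][2]-.0453+.044   # cross top
g={};f=[]
for c in("scene","top"):
    im=cv2.cvtColor(get_image(c),cv2.COLOR_RGB2BGR); cv2.imwrite(f"pics/{c}5.png",im); g[c]=gradmap(c,f"pics/{c}5.png"); f.append(im)
CR=[((-.09,-.012,zt),(-.09,.012,zt)),((-.09,-.012,zt-.044),(-.09,.012,zt-.044)),((-.09,.012,zt),(-.09,.012,zt-.044)),((-.09,-.012,zt),(-.09,-.012,zt-.044)),
 ((-.09,-.012,zt),(-.02,-.012,zt)),((-.09,.012,zt),(-.02,.012,zt)),((-.09,-.012,zt-.044),(-.026,-.012,zt-.044)),((.026,-.012,zt-.044),(.09,-.012,zt-.044)),((.09,-.012,zt),(.09,-.012,zt-.044)),((.02,-.012,zt),(.09,-.012,zt))]
p=[.557,.1747,.154]
for n,G in(("both",g),("scene",{"scene":g["scene"]}),("top",{"top":g["top"]})):
    r=fit(p,CR,G); print(n,r.x,r.fun,"cradle",M@np.array([r.x[0]-.557,r.x[1]-.1747,0]))
    if n=="both":
        x,y,a=r.x; Rz=R.from_euler("z",a).as_matrix(); v=[]
        for c,im in zip(("scene","top"),f):
            u0,v0=(205,130); big=cv2.resize(im[v0:v0+110,u0:u0+100],(400,440),interpolation=cv2.INTER_CUBIC)
            for A,B in CR:
                q=[tuple(np.int32((px(c,Rz@np.array(P)+[x,y,0])-[u0,v0]+.5)*4)) for P in(A,B)]
                cv2.line(big,*[tuple(map(int,k)) for k in q],(0,255,0),1)
            v.append(big)
        cv2.imwrite("pics/a5.png",np.hstack(v))
E
python3 m5.py
```

```text
t 13.1 pos [0.5611 0.1751 0.1433] cradle [ 0.005  -0.      0.1433] toolx deg -171.16016466470356 toolz [-0.0004 -0.     -1.    ] F [-0.3066 -1.9963 -0.4513] w 0.022974713414039623 59.16004300117493
both [0.5575 0.1741 0.1749] -302.1305236816406 cradle [ 0.0004 -0.0007  0.    ]
scene [0.557  0.1745 0.1665] -334.79559326171875 cradle [-0.     -0.0002  0.    ]
top [0.5631 0.1687 0.2588] -302.24041748046875 cradle [ 0.0051 -0.0069  0.    ]
```

View pics/a5.png

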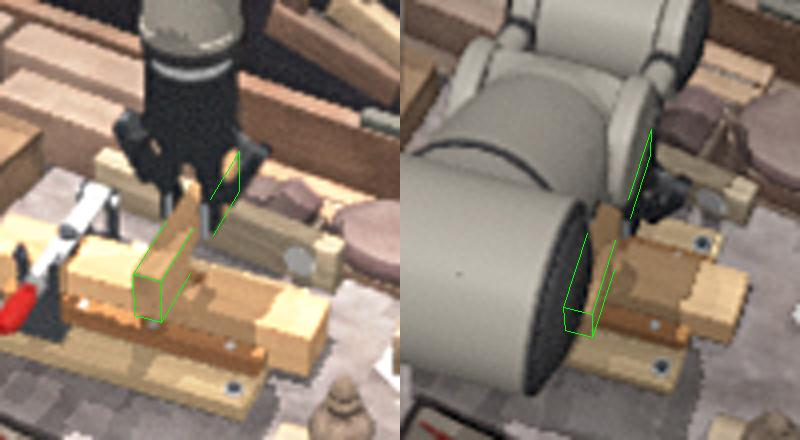

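In the scene half the near-end outline (134–163, 262–322) matches the held rail, so it is level and square over the housing. Last step is to lower it to about 12 mm clearance.

Request:
jog_arm([
  [0,0,0.008,0,0,0,-1],
  [0,0,0.008,0,0,0,-1],
  [0,0,0.006,0,0,0,-1],
  [0,0,0.002,0,0,0,-1],
  [0,0,0,0,0,0,-1],
  [0,0,0,0,0,0,-1],
  [0,0,0,0,0,0,-1],
  [0,0,0,0,0,0,-1],
])

```text
time_s: 14.0
ee_pos: [0.5612, 0.1752, 0.1196]
ee_rot: [0.0, -0.078, 0.997, 0.0]
force: [-0.8, -0.3, -1.0]
gripper_width: 0.0226
finger_force: 59.2
```

```bash
python3 m5.py
```

```text
t 14.0 pos [0.5612 0.1752 0.1196] cradle [0.0051 0.     0.1196] toolx deg -171.09003655325898 toolz [ 0.0005  0.0002 -1.    ] F [-0.7967 -0.3148 -0.9663] w 0.0225604375491836 59.17908847332001
both [0.5588 0.1738 0.1628] -310.5614318847656 cradle [ 0.0017 -0.0011  0.    ]
scene [0.559  0.1755 0.1725] -342.91363525390625 cradle [0.0021 0.0004 0.    ]
top [0.5746 0.1694 0.2396] -318.5847473144531 cradle [ 0.0166 -0.008   0.    ]
```

View pics/a5.png

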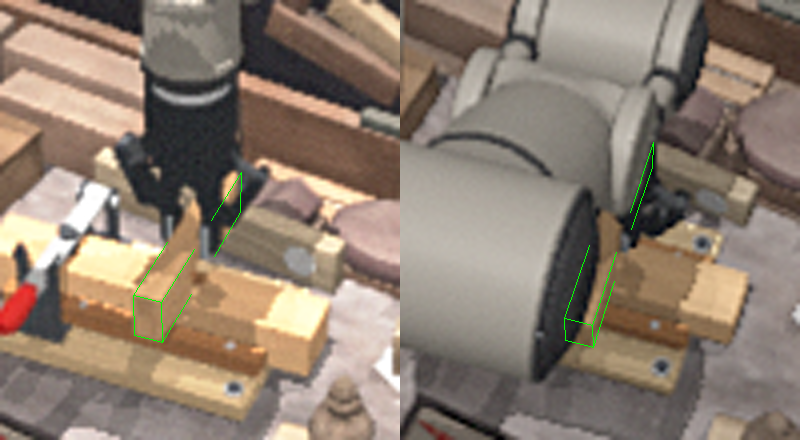

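The outline again matches the held rail, and the rail and housing agree within 1 mm in the same camera. The hold-down is still closed, so I'm handing in.

```bash
python3 -c "
from rig import close_job
print(close_job())"
```

```text
the job is handed in; nothing more can be done
None
```

The hold-down is closed in its catch, and the cross rail is held level and square over the housing, about 12 mm above the lower rail by measurement; I handed the job in at about 14 s and saw no verdict.

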